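# Nest the painted cup set and put its lid on

## Task

Get the finished toy set ready for packing: nest the yellow cup in the blue one where it stands, then the red cup in the yellow one, then put the dark wooden lid on the red cup, each one set down gently, upright and fully home. Leave the bare unpainted cup and everything else on the bench where it is.

Things in the scene. Friction and masses are not known exactly. Their poses are not given: they have to be found in the camera images.
- blue_cup: Blue painted wooden cup, 60 mm tall. Tapered body, 38 mm across at the foot, 54 mm at height 36; there it steps out to a straight collar 64 mm across that runs up to the rim; bore 58 mm at the rim, wall 3 mm. Nested, its step rests on the rim of the cup below, its origin 24 mm above that cup's origin. Origin: centre of underside, z up. Bottom of the stack; starts upright on the table (z = 0).
- yellow_cup: Yellow painted wooden cup, 60 mm tall. Tapered body, 38 mm across at the foot, 54 mm at height 36; there it steps out to a straight collar 64 mm across that runs up to the rim; bore 58 mm at the rim, wall 3 mm. Nested, its step rests on the rim of the cup below, its origin 24 mm above that cup's origin. Origin: centre of underside, z up. Middle of the stack; starts upright on the table.
- red_cup: Red painted wooden cup, 60 mm tall. Tapered body, 38 mm across at the foot, 54 mm at height 36; there it steps out to a straight collar 64 mm across that runs up to the rim; bore 58 mm at the rim, wall 3 mm. Nested, its step rests on the rim of the cup below, its origin 24 mm above that cup's origin. Origin: centre of underside, z up. Top cup of the stack; starts upright on the table.
- lid: Dark brown turned lid, 44 mm tall: below, a spigot 52 mm across and 8 mm deep (drops into a cup's 58 mm bore); a disc 64 mm across from 8 to 18 mm; an upright round knob 20 mm across from 18 to 44 mm. Seated, the disc lies on the cup's rim and its origin is 52 mm above the cup's. Origin: centre of underside, z up along the knob. Starts on the table, knob up.
- lid_knob (a point): Middle of the lid's knob, 32 mm above the lid's origin.
- bare_cup: Bystander: bare unpainted wooden cup (mid-brown), same shape as the painted ones, standing on the table; not part of the set. Origin: centre of its underside.
- wheel_a: Bystander: toy wheel of pale wood 44 mm across and 16 mm thick lying flat on the dark steel bench plate (160 x 160 x 20 mm), with an 8 mm dowel standing 50 mm up from it. Origin: centre of its underside.
- wheel_b: Bystander: second wheel with dowel on the plate, same as wheel_a.
- glue_jar: Bystander: white jar with orange cap, 64 mm across, 100 mm tall. Origin: centre of its underside.
- hammer: Bystander: hammer lying flat, 260 mm long, wooden handle, dark steel head. Origin: under the middle of its length; x from handle to head.
- offcut: Bystander: wooden offcut block 90 x 45 x 30 mm. Origin: centre of its underside; x along its length.
- brush: Bystander: glue brush lying flat, 200 mm long. Origin: under the middle of its length; x from handle to bristles.
Things that resemble listed ones, but are neither listed nor needed, are in the scene too. There is more than one size of the red_cup; the one meant has the size given above. Leave any turquoise look-alike of the lid alone.

How it is judged:
On the way, in this order (a step that is already met when the one before it is completed fails the run):
1. the yellow cup is nested fully home in the blue cup (horizontal distance between yellow_cup and blue_cup below 0.005 m and z of yellow_cup in the frame of blue_cup between 0.021 and 0.027 m and angle between each of yellow_cup, blue_cup's own z axis and vertical below 0.08 rad and height (world z) of blue_cup below 0.006 m and distance of blue_cup from where it was at the start of the episode below 0.05 m), for 0.2 s.
2. the red cup is nested fully home in the yellow cup (all of step 1 and horizontal distance between red_cup and yellow_cup below 0.005 m and z of red_cup in the frame of yellow_cup between 0.021 and 0.027 m and angle between red_cup's own z axis and vertical below 0.08 rad), for 0.2 s.
At the end, for the whole second after the job is handed in: Blue cup upright on the table within 50 mm of its start; yellow nested in blue, red in yellow, lid on red: each centred within 5 mm on the one below, within 3 mm of its seated height (origin 24, 24 and 52 mm above the one below), tilted under 0.08 rad; all at rest (all of step 2 and horizontal distance between lid and red_cup below 0.005 m and z of lid in the frame of red_cup between 0.049 and 0.055 m and angle between lid's own z axis and vertical below 0.08 rad and linear speed of each of blue_cup, yellow_cup, red_cup, lid below 0.02 m/s); the robot touches nothing.
It fails at once if a bystander (bare cup, toy wheels, glue jar, hammer, offcut or brush) is moved more than 30 mm (distance of any of bare_cup, wheel_a, wheel_b, glue_jar, hammer, offcut, brush from where it was at the start of the episode above 0.03 m).
It fails at once if a cup or the lid is slammed or pressed hard into the stack (contact force over 40 N) (contact force between yellow_cup and blue_cup above 40 N or contact force between red_cup and yellow_cup above 40 N or contact force between lid and red_cup above 40 N).
It fails at once if a cup or the lid is dropped (out of the fingers, it falls faster than 0.5 m/s, about 13 mm) ((linear speed of yellow_cup above 0.5 m/s and contact force between the fingers and yellow_cup below 0.05 N) or (linear speed of red_cup above 0.5 m/s and contact force between the fingers and red_cup below 0.05 N) or (linear speed of lid above 0.5 m/s and contact force between the fingers and lid below 0.05 N)).
It also fails if it takes over 72 s, if anything falls off the work surface, if the arm or the gripper's body presses on something with over 40 N, if the wrist force passes 120 N, or if a joint passes its speed limit or range.

## Robot

A 6-joint arm with a two-finger parallel gripper is mounted at the origin on the work surface. World frame = base frame: x ahead of the robot, y to its left, z up, the work surface at z = 0. Lengths are in m, angles in rad, forces in N, time in s.
With the tool pointing down it reaches from about 0.425 to 0.95 m from the base axis. Payload 3.5 kg.
Tool frame: the origin (TCP) lies between the finger pads; the fingertips stand 14 mm ahead of it and the grasp point (between the pads) lies 5 mm behind it (ctrl.tip_extent is the distance from the TCP to the fingertips, in m); x points along the fingers, z is the direction in which the jaws open and shut, and the axes are right-handed (so a half turn about x gives the same grasp; the last joint's range is limited). The gripper opens to 85 mm and grips with 20 to 120 N. Pads are 22 mm wide; open, the fingers measure 114 mm over their backs; the gripper's body (76 mm by 85 mm) begins 54 mm behind the grasp point. The pads swing forward as they close: fully open they stand 13 mm farther back than shut.
Start: joints at [-1.377, 0.286, 1.577, -0, 1.279, -0.15], TCP at [0.228, -0.635, 0.245] pointing down, gripper open.
Joint ranges: [-2.77, 2.77], [-0.9, 2.22], [0.21, 2.48], [-1.53, 4.67], [0.24, 2.81], [-2.84, 2.84]. Speed limits (rad/s): [2.79, 2.79, 3.14, 3.14, 3.14, 3.14].

## Interface

Orientations are given as a unit quaternion [x, y, z, w].
In Python, from plant import ctrl gives the robot as it stands.
- The arm moves only by the tool move_arm, never from a script. Its argument "commands" is one flat list of numbers, 4 for each row, row after row: the shift along the tool's x, y, z in units of 25 mm (1.0 is 25 mm), then the turn about the tool's x in units of 5 degrees (1.0 is 5 degrees). A call has 1 to 20 rows; each row shifts and turns the commanded pose from where the row before left it, along the tool's axes as they then stand; what a row does not reach is not made up. A row lasts 1/8 s, in which the tool goes at most 62.5 mm and 10.7 degrees, less where a joint would pass 70% of its speed; a pose out of reach is approached as far as the arm can. A call is refused whole if a number of a shift passes 1 or a number of a turn 1, either way. A call with a gripper value outside its range is refused whole. "jaw" is the finger opening in mm, from 0 to 85.4, set as the call begins (left out, the last holds). The fingers move at their own pace and stop on an object; "force" is the grip in N (left out, the last holds). Time passes only in rows, so rows that do not move let the fingers close. It gives the time, the measured TCP pose, the force and the opening at its end, in the units of the state.
- ctrl.get_state(): the state, without advancing time (a new reading comes with each control period).
- ctrl.read_camera(name): name is "side" or "top"; returns the picture (384x512x3 uint8, red, green, blue); there is no depth.
- ctrl.get_calibration(name): a dict with "camera_matrix" (3x3 intrinsics, pixels), "camera_from_world" (4x4, takes a point from world to camera coordinates). Camera axes: x right, y down, z forward; pixel columns grow to the right and rows downward; lengths in m; the calibration is good to about 2 mm. A picture is of the moment at which its call begins. get_calibration takes no time and is no camera call.
- ctrl.sign_off(): hands the job in, once; it reports no verdict.
The state is a dict: "time": time; "qpos": joint angles; "dq": joint speeds; "joint_efforts": joint torques, N m; "eef_pos": TCP position; "tcp_rot": TCP orientation; "contact_force": force on the tool from outside, world axes, zero at the start; "wrist_torque": the same for the moment, N m; "opening": opening from 0.0 (shut) to 1.0 (fully open).
Only numpy, scipy, OpenCV 4.12 (cv2) and the standard library are available. Lean on these libraries where they do the work, as an engineer would, in place of code of your own. Each camera call takes 0.05 s, during which the arm holds its last target.

## Working session

There is one attempt and no reset: what is moved stays moved. The work goes in short steps, Python scripts to look and compute and a tool call to move; the robot and the scene stay as the last step left them, time stands still between calls to the robot, and variables do not carry over. Pictures are saved under pics/ and viewed, and the job is handed in when it is done.

Besides the shell and the picture viewer there is one more tool, called after "Request:" as a command line: name --argument value ..., lists and objects as JSON in quotes. move_arm: Moves the arm, as the interface text tells. Its arguments: {"type":"object","properties":{"commands":{"type":"array"},"jaw":{"type":"number"},"force":{"type":"number"}},"required":["commands"]}

```bash
ls; mkdir -p pics; python3 - <<'E'
from plant import ctrl
import cv2
for n in("top","side"):
    cv2.imwrite(f"pics/{n}0.png",cv2.cvtColor(ctrl.read_camera(n),cv2.COLOR_RGB2BGR))
    c=ctrl.get_calibration(n);print(c)
print(ctrl.get_state())
E
```

```text
pics
{'camera_matrix': array([[376.58321487,   0.        , 252.93355977],
       [  0.        , 376.58321487, 194.01921929],
       [  0.        ,   0.        ,   1.        ]]), 'camera_from_world': array([[ 0.01515125, -0.99962231,  0.02292749,  0.00794901],
       [-0.98697999, -0.01862394, -0.1597612 ,  0.5290341 ],
       [ 0.16012786, -0.02020839, -0.9868894 ,  1.02756163],
       [ 0.        ,  0.        ,  0.        ,  1.        ]])}
{'camera_matrix': array([[417.26831755,   0.        , 256.47484517],
       [  0.        , 417.26831755, 191.04893484],
       [  0.        ,   0.        ,   1.        ]]), 'camera_from_world': array([[-0.89084226, -0.45403519,  0.01587805,  0.46578535],
       [-0.2264238 ,  0.4134137 , -0.88194182,  0.16871589],
       [ 0.39386842, -0.78926621, -0.47109077,  1.33044236],
       [ 0.        ,  0.        ,  0.        ,  1.        ]])}
{'time': 0.1, 'qpos': array([-1.37700281e+00,  2.87068514e-01,  1.57807009e+00, -2.09229298e-05,
        1.27863537e+00, -1.49975847e-01]), 'dq': array([ 0.00028907,  0.00012456, -0.00443619, -0.00095321,  0.0013748 ,
       -0.00084136]), 'joint_efforts': array([ 8.29489836e-04, -4.07298446e+01, -2.93699098e+01, -1.63915074e-04,
        3.42351414e-03,  8.61306376e-06]), 'eef_pos': array([ 0.22742482, -0.63490782,  0.24406982]), 'tcp_rot': array([ 0.40763845,  0.57871479, -0.40658217,  0.57759071]), 'contact_force': array([-0.09942511,  0.13394623, -0.44276099]), 'wrist_torque': array([0.01705984, 0.0253083 , 0.0142044 ]), 'opening': 1.001940069981761}
```

View pics/top0.png

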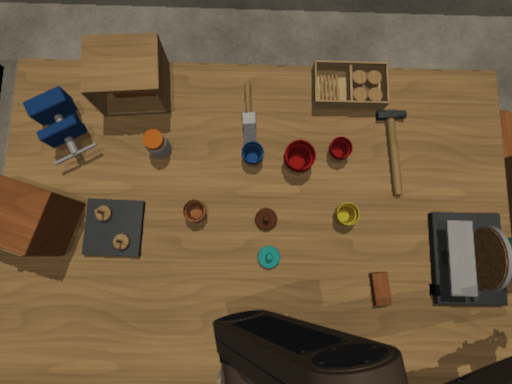

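View pics/side0.png

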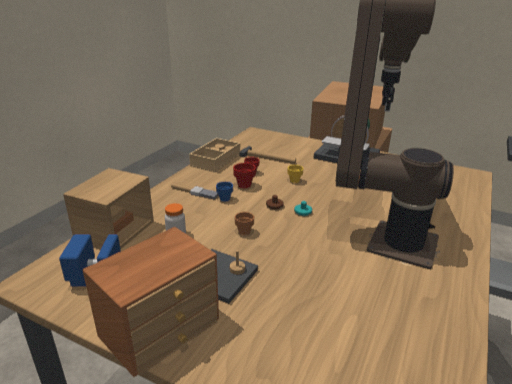

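```bash
cat > h.py <<'E'
import numpy as np,cv2
from plant import ctrl
def ray(n,u,v):
    c=ctrl.get_calibration(n);K=c["camera_matrix"];T=c["camera_from_world"]
    R=T[:3,:3];o=-R.T@T[:3,3];d=R.T@np.linalg.solve(K,[u,v,1.]);return o,d
def onz(n,u,v,z):
    o,d=ray(n,u,v);return o+d*(z-o[2])/d[2]
def proj(n,p):
    c=ctrl.get_calibration(n);q=c["camera_from_world"]@np.append(p,1);q=c["camera_matrix"]@q[:3];return q[:2]/q[2]
def crop(n,img,x,y,w,h,f,name):
    cv2.imwrite(name,cv2.cvtColor(cv2.resize(img[y:y+h,x:x+w],None,fx=f,fy=f,interpolation=cv2.INTER_CUBIC),cv2.COLOR_RGB2BGR))
E
python3 - <<'E'
from h import *
t=cv2.cvtColor(cv2.imread("pics/top0.png"),cv2.COLOR_BGR2RGB)
crop("top",t,175,100,200,150,4,"pics/topc.png")
s=cv2.cvtColor(cv2.imread("pics/side0.png"),cv2.COLOR_BGR2RGB)
crop("side",s,160,130,160,120,5,"pics/sidec.png")
E
```

```text
(no output)
```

View pics/topc.png

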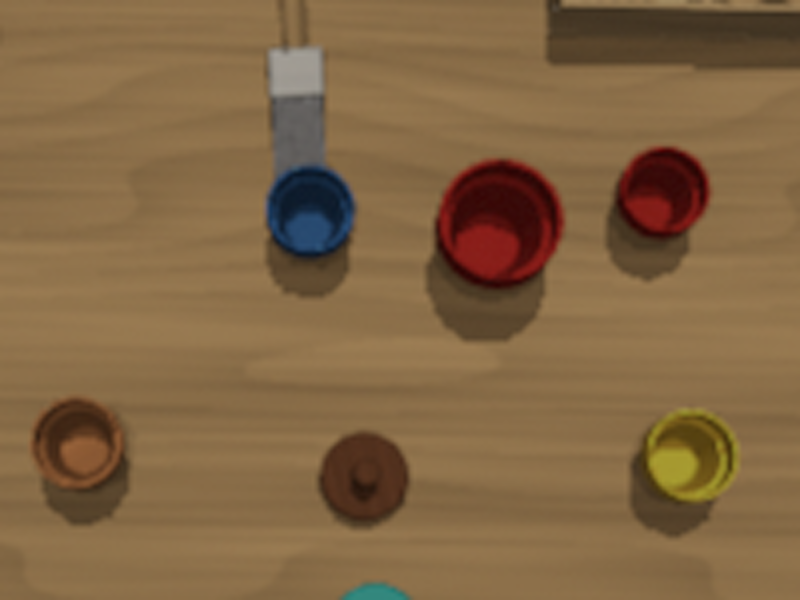

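View pics/sidec.png

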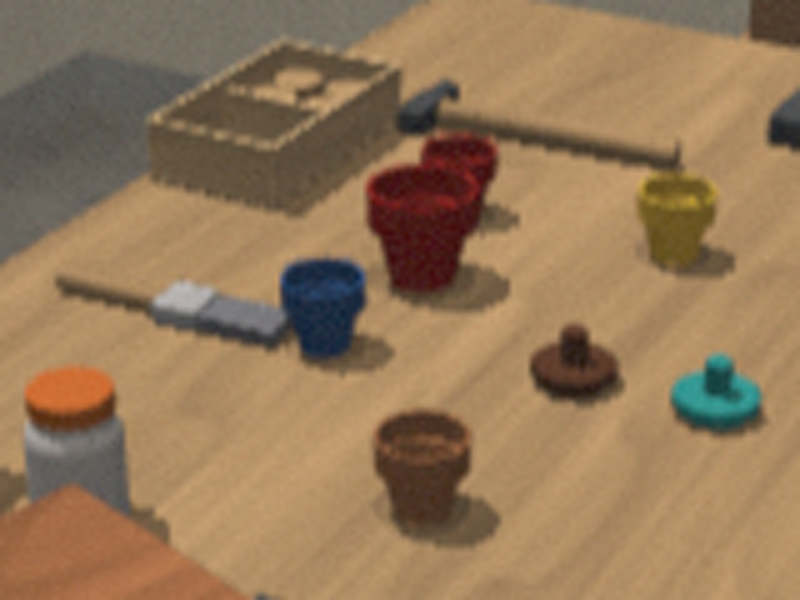

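```bash
cat >> h.py <<'E'
R={"yellow":((22,150,70),(35,255,255)),"blue":((100,150,40),(125,255,255)),"red":((0,190,50),(5,255,255)),"red2":((172,190,50),(180,255,255))}
def blobs(img,col):
    hsv=cv2.cvtColor(img,cv2.COLOR_RGB2HSV);m=cv2.inRange(hsv,*R[col])
    if col=="red": m|=cv2.inRange(hsv,*R["red2"])
    m=cv2.morphologyEx(m,cv2.MORPH_CLOSE,np.ones((3,3),np.uint8))
    cs,_=cv2.findContours(m,cv2.RETR_EXTERNAL,cv2.CHAIN_APPROX_NONE);out=[]
    for c in cs:
        if cv2.contourArea(c)<120: continue
        h=cv2.convexHull(c);out.append((h,cv2.contourArea(h),cv2.fitEllipse(c)))
    return out
def cen(h):
    M=cv2.moments(h);return M["m10"]/M["m00"],M["m01"]/M["m00"]
E
python3 - <<'E'
from h import *
t=cv2.cvtColor(cv2.imread("pics/top0.png"),cv2.COLOR_BGR2RGB)
s=cv2.cvtColor(cv2.imread("pics/side0.png"),cv2.COLOR_BGR2RGB)
print("cam",ray("top",0,0)[0],ray("side",0,0)[0])
hs=cv2.cvtColor(t,cv2.COLOR_RGB2HSV)
for p in[(266,227),(258,220),(266,208),(195,201),(187,212),(240,240),(341,160)]:print(p,hs[p[1],p[0]])
for c in("yellow","blue","red"):
    for h,a,e in blobs(t,c):
        u,v=cen(h);print(c,"top",round(u,1),round(v,1),a,np.round(e[1],1),onz("top",u,v,.048).round(4))
    for h,a,e in blobs(s,c):
        x,y,w,hh=cv2.boundingRect(h);print("  side",x,y,w,hh,"mid-axis col",x+w/2-.5, cen(h))
E
```

```text
cam [0.35748439 0.03856407 1.09842656] [-0.07087666  1.19180668  0.76816095]
(266, 227) [ 11 167  78]
(258, 220) [ 11 161  84]
(266, 208) [ 13 149  94]
(195, 201) [ 12 170  78]
(187, 212) [ 12 165  71]
(240, 240) [ 17 122 142]
(341, 160) [ 14 143  66]
yellow top 347.7 213.4 407.5 [22.1 22.8] [ 0.4777 -0.251   0.048 ]
blue top 252.0 152.5 338.5 [20.  21.1] [0.6489 0.0215 0.048 ]
blue top 60.5 126.4 620.5 [15.1 51.2] [0.7145 0.5736 0.048 ]
blue top 48.6 102.3 836.5 [20.6 52.6] [0.7865 0.6145 0.048 ]
  side 98 235 21 25 mid-axis col 108.0 (108.90290112492599, 246.63943161634103)
  side 60 235 34 50 mid-axis col 76.5 (77.24373956594324, 259.23928770172506)
  side 217 183 15 17 mid-axis col 224.0 (224.1259259259259, 190.3537037037037)
red top 299.4 155.5 745.0 [29.6 31. ] [ 0.6429 -0.1151  0.048 ]
red top 340.2 147.6 361.5 [20.5 21.8] [ 0.669  -0.2339  0.048 ]
  side 234 159 24 28 mid-axis col 245.5 (245.56439830834293, 171.3836985774702)
```

```bash
python3 - <<'E'
from h import *
t=cv2.cvtColor(cv2.imread("pics/top0.png"),cv2.COLOR_BGR2RGB)
s=cv2.cvtColor(cv2.imread("pics/side0.png"),cv2.COLOR_BGR2RGB)
hsv=cv2.cvtColor(t,cv2.COLOR_RGB2HSV)
m=cv2.inRange(hsv,(0,140,20),(16,255,100))[200:240,245:290]
m=cv2.morphologyEx(m,cv2.MORPH_OPEN,np.ones((3,3),np.uint8))
cs,_=cv2.findContours(m,0,1);c=max(cs,key=cv2.contourArea);h=cv2.convexHull(c)
u,v=cen(h);u+=245;v+=200;print("lid",u,v,cv2.fitEllipse(c)[1],onz("top",u,v,.014))
P={"y":(.4777,-.251,64),"b":(.6489,.0215,64),"r":(.669,-.2339,64),"l":tuple(onz("top",u,v,.014)[:2])+(64,)}
a=np.linspace(0,2*np.pi,60)
for n,img,(x,y,w,hh) in(("top",t,(175,100,200,150)),("side",s,(160,130,160,120))):
    f=4;I=cv2.resize(img[y:y+hh,x:x+w],None,fx=f,fy=f,interpolation=cv2.INTER_CUBIC)
    for k,(X,Y,d) in P.items():
        for z,dd in(((.06,64),(.036,64),(0,38)) if k!="l" else((.018,64),(.008,64),(.044,20))):
            pts=np.array([proj(n,(X+dd/2000*np.cos(q),Y+dd/2000*np.sin(q),z)) for q in a])
            pts=(pts-[x-.5,y-.5])*f-.5
            cv2.polylines(I,[pts.round().astype(int)],True,(255,255,255),1)
    cv2.imwrite(f"pics/ov_{n}.png",cv2.cvtColor(I,cv2.COLOR_RGB2BGR))
E
```

```text
lid 265.58798882681566 218.8314711359404 (21.042930603027344, 21.228395462036133) [ 0.46151217 -0.02130851  0.014     ]
```

View pics/ov_top.png

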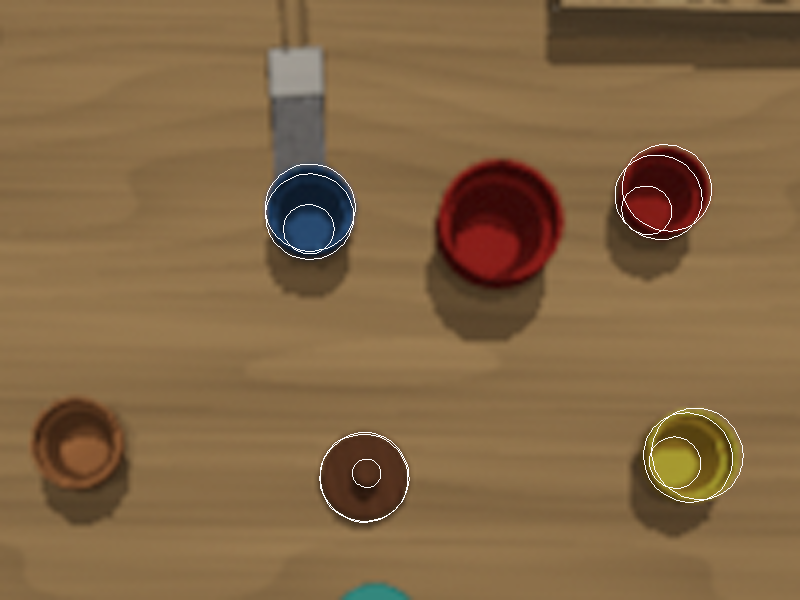

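View pics/ov_side.png

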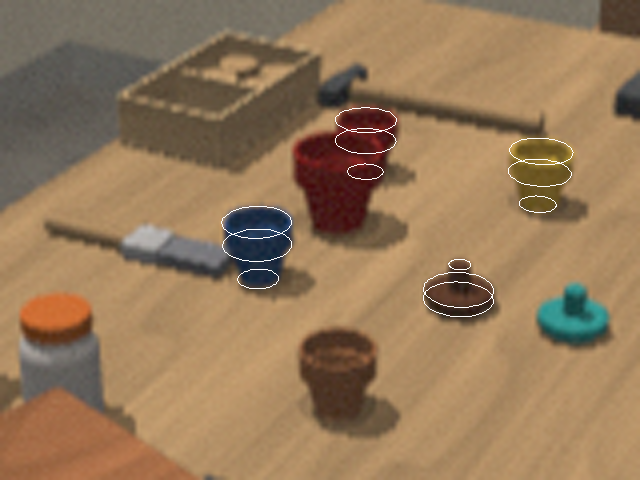

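```bash
cat >> h.py <<'E'
from scipy.spatial.transform import Rotation
def go(target,st=None):
    st=st or ctrl.get_state();M=Rotation.from_quat(st["tcp_rot"]).as_matrix()
    return M.T@(np.array(target)-st["eef_pos"])/0.025
E
python3 - <<'E'
from h import *
s=ctrl.get_state();print(Rotation.from_quat(s["tcp_rot"]).as_matrix().round(4),ctrl.tip_extent)
print("above yellow",go((.477,-.2495,.15)))
E
```

```text
[[-4.000e-04  9.415e-01  3.370e-01]
 [ 2.100e-03  3.370e-01 -9.415e-01]
 [-1.000e+00  3.000e-04 -2.200e-03]] 0.014
above yellow [  3.79133266  14.59370972 -11.14141696]
```

Request:
move_arm --commands '[0.24,0.91,-0.7,0,0.24,0.91,-0.7,0,0.24,0.91,-0.7,0,0.24,0.91,-0.7,0,0.24,0.91,-0.7,0,0.24,0.91,-0.7,0,0.24,0.91,-0.7,0,0.24,0.91,-0.7,0,0.24,0.91,-0.7,0,0.24,0.91,-0.7,0,0.24,0.91,-0.7,0,0.24,0.91,-0.7,0,0.24,0.91,-0.7,0,0.24,0.91,-0.7,0,0.24,0.91,-0.7,0,0.24,0.91,-0.7,0,0,0,0,0,0,0,0,0]' --jaw 85

```text
time: 2.35
eef_pos: [0.4756, -0.2494, 0.1492]
tcp_rot: [0.407, 0.578, -0.407, 0.578]
contact_force: [0.1, 0.1, -0.0]
opening: 0.996
```

```bash
python3 - <<'E'
from h import *
s=ctrl.get_state();print(s["time"],s["eef_pos"],s["qpos"],Rotation.from_quat(s["tcp_rot"]).as_matrix()[:,2])
print(go((.477,-.2495,.05)))
t=ctrl.read_camera("top");
crop("top",t,260,130,160,120,5,"pics/t1.png")
s=ctrl.read_camera("side");
crop("s",s,220,100,160,120,5,"pics/s1.png")
E
```

```text
2.35 [ 0.47563336 -0.24942051  0.14922623] [-6.71801655e-01  8.54104837e-02  1.99477102e+00 -4.33083221e-04
  1.06160595e+00  5.55167574e-01] [ 3.37291449e-01 -9.41400275e-01  3.37166181e-05]
[3.96902812 0.05207255 0.02129777]
```

View pics/s1.png

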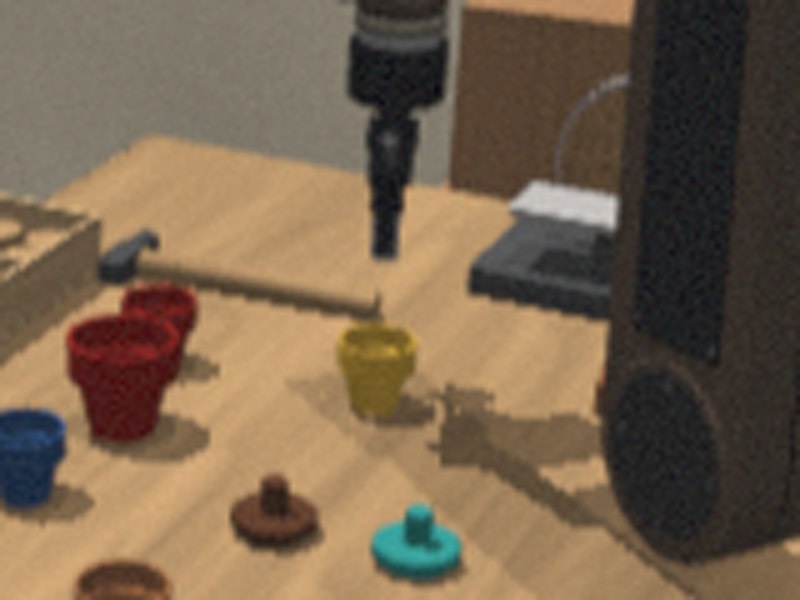

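```bash
python3 - <<'E'
from h import *
for z in (.135,.142,.149,.155):print(z,(proj("side",(.4756+.337*.0,-.2494,z))-[220,100])*5)
E
```

```text
0.135 [381.37855023 251.61770429]
0.142 [381.91755933 243.39315293]
0.149 [382.45873023 235.13561531]
0.155 [382.92432151 228.03132087]
```

Request:
move_arm --commands '[0.8,0.05,0.02,0,0.8,0,0,0,0.8,0,0,0,0.8,0,0,0,0.5,0,0,0,0.3,0,0,0,0.1,0,0,0,0,0,0,0]'

```text
time: 3.45
eef_pos: [0.4775, -0.2495, 0.0472]
tcp_rot: [0.407, 0.578, -0.407, 0.578]
contact_force: [-0.1, 0.1, -0.3]
opening: 0.99
```

```bash
python3 - <<'E'
from h import *
s=ctrl.get_state();print(s["time"],s["eef_pos"],s["contact_force"])
t=ctrl.read_camera("top");
crop("top",t,300,160,100,75,6,"pics/t2.png")
s=ctrl.read_camera("side");
crop("s",s,240,110,120,90,6,"pics/s2.png")
E
```

```text
3.45 [ 0.47747238 -0.24948394  0.04722258] [-0.09861512  0.14940365 -0.31013517]
```

View pics/s2.png

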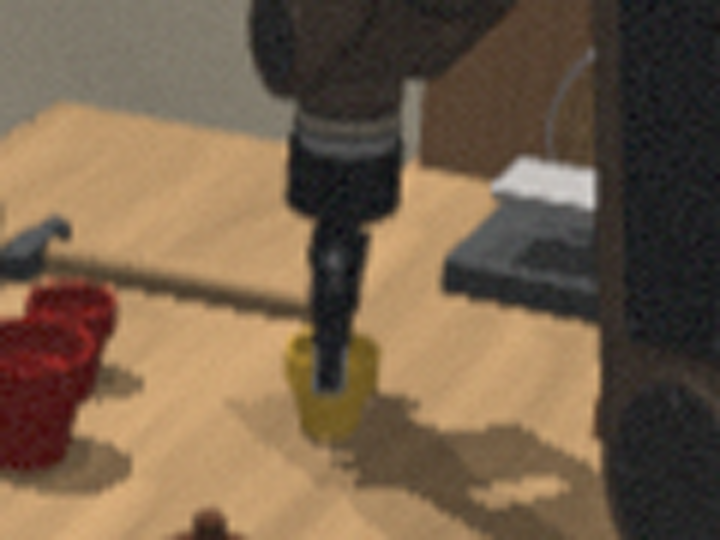

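View pics/t2.png

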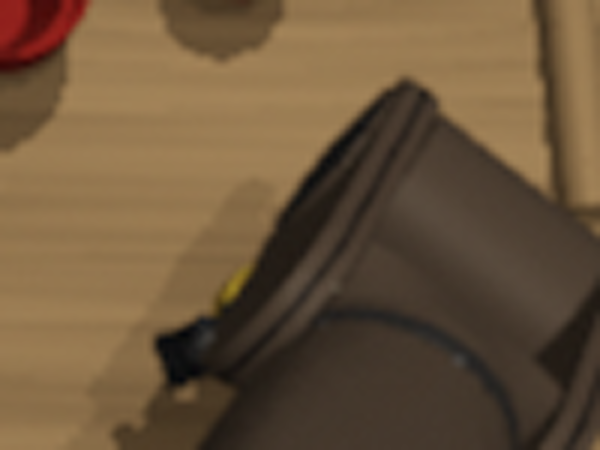

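```bash
python3 - <<'E'
from h import *
for t in(.043,.056):
  p=np.array([.4775-.337*t,-.2495+.9415*t])
  for z in (.03,.035,.04,.045,.05):print(t,z,(proj("side",(*p,z))-[240,110])*6)
E
```

```text
0.043 0.03 [322.61823506 412.57102739]
0.043 0.035 [323.05514927 405.82093729]
0.043 0.04 [323.49330419 399.0516788 ]
0.043 0.045 [323.93270512 392.26317017]
0.043 0.05 [324.37335738 385.45532915]
0.056 0.03 [321.65340389 421.23330279]
0.056 0.035 [322.09195576 414.44899773]
0.056 0.04 [322.5317616  407.64529399]
0.056 0.045 [322.9728268  400.82210824]
0.056 0.05 [323.41515678 393.97935669]
```

Request:
move_arm --commands '[0,0,0,0,0,0,0,0,0,0,0,0,0,0,0,0,0,0,0,0,0,0,0,0]' --jaw 40 --force 40

```text
time: 4.3
eef_pos: [0.4779, -0.2495, 0.0479]
tcp_rot: [0.407, 0.578, -0.407, 0.579]
contact_force: [-0.6, 1.8, 5.3]
opening: 0.741
```

```bash
python3 - <<'E'
from h import *
s=ctrl.get_state();print(s["time"],s["eef_pos"],s["contact_force"],s["opening"]*85.4)
s=ctrl.read_camera("side");
crop("s",s,240,110,120,90,6,"pics/s3.png")
E
```

```text
4.3 [ 0.4778792  -0.24954677  0.04786372] [-0.64381169  1.83420976  5.34958546] 63.254030485244265
```

View pics/s3.png

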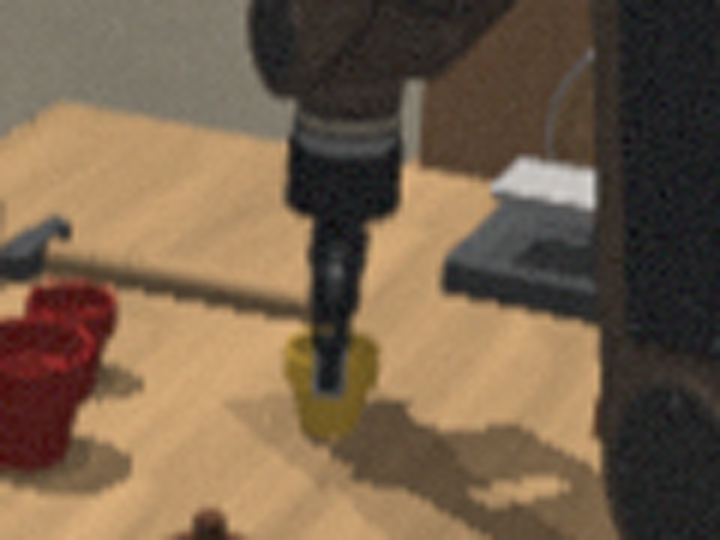

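```bash
python3 - <<'E'
from h import *
s=ctrl.get_state();s["eef_pos"]=np.array([.4775,-.2495,.0472]);print(go((.647,.0215,.165),s))
E
```

```text
[-4.71220224 10.04224578 -7.91362077]
```

Request:
move_arm --commands '[-0.2,0,0,0,-0.4,0,0,0,-0.6,0,0,0,-0.8,0,0,0,-0.8,0,0,0,-0.8,0,0,0,-0.6,0,0,0,-0.4,0,0,0,-0.1,0,0,0,0,0,0,0]'

```text
time: 5.6
eef_pos: [0.477, -0.249, 0.1639]
tcp_rot: [0.407, 0.578, -0.407, 0.578]
contact_force: [0.2, -0.1, -1.1]
opening: 0.739
```

```bash
python3 - <<'E'
from h import *
s=ctrl.get_state();print(s["time"],s["eef_pos"],s["contact_force"],s["opening"]*85.4)
print(go((.647,.0215,.165),s))
s=ctrl.read_camera("side");
crop("s",s,220,70,160,120,5,"pics/s4.png")
E
```

```text
5.6 [ 0.47700616 -0.24902554  0.16393182] [ 0.18844727 -0.05276036 -1.13925322] 63.11759484501985
[-0.04142997 10.04943096 -7.89558127]
```

View pics/s4.png

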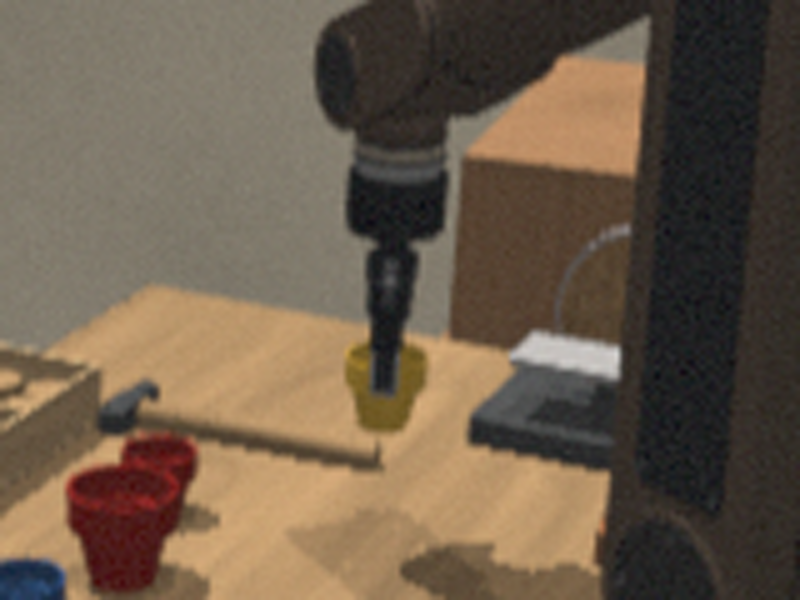

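Yellow is held upright (crop (386,385)), about 1 N of weight. Now over to the blue cup.

Request:
move_arm --commands '[0,0.3,-0.24,0,0,0.55,-0.43,0,0,0.7,-0.55,0,0,0.85,-0.67,0,0,0.85,-0.67,0,0,0.85,-0.67,0,0,0.85,-0.67,0,0,0.85,-0.67,0,0,0.85,-0.67,0,0,0.85,-0.67,0,0,0.85,-0.67,0,0,0.7,-0.55,0,0,0.55,-0.43,0,0,0.3,-0.24,0,0,0.15,-0.1,0,0,0,0,0,0,0,0,0]'

```text
time: 7.78
eef_pos: [0.647, 0.0208, 0.1643]
tcp_rot: [0.407, 0.578, -0.407, 0.578]
contact_force: [0.4, 0.1, -1.0]
opening: 0.737
```

```bash
python3 - <<'E'
from h import *
s=ctrl.get_state();print(s["time"],s["eef_pos"],s["contact_force"],s["opening"]*85.4)
print(go((.647,.0215,.0715),s))
t=ctrl.read_camera("top");s=ctrl.read_camera("side")
crop("s",t,200,90,120,90,5,"pics/t5.png")
crop("s",s,180,100,120,120,5,"pics/s5.png")
for c in("yellow","blue"):
  for h,a,e in blobs(s,c):print(c,cv2.boundingRect(h),cen(h))
for z in(.148,.172,.06,.036): print(z,proj("side",(.647,.0215,z)))
E
```

```text
7.775 [0.64699117 0.0208224  0.16432396] [ 0.39555995  0.14913055 -1.0348681 ] 62.90866915754253
[ 3.71295431  0.01037255 -0.02561567]
blue (98, 235, 22, 25) (109.09259259259258, 246.48495370370367)
blue (60, 235, 34, 50) (77.07703260714793, 258.81574825573114)
blue (217, 183, 15, 17) (223.97565543071158, 190.15449438202248)
0.148 [223.61834601 163.36646406]
0.172 [223.47548665 157.21755737]
0.06 [224.12421756 185.14002408]
0.036 [224.25749026 190.87630475]
```

View pics/s5.png

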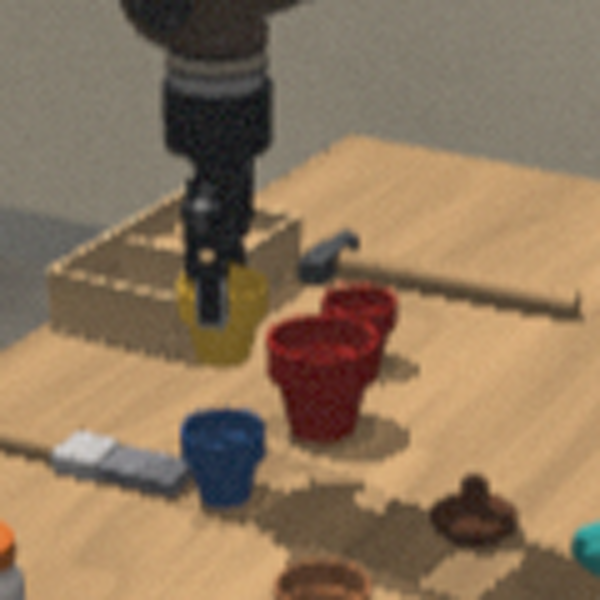

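View pics/t5.png

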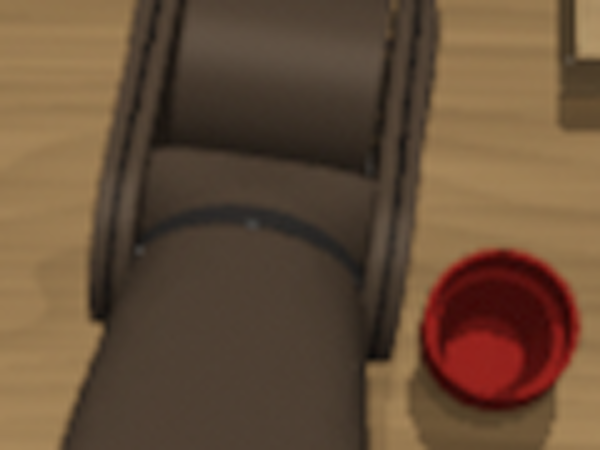

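Request:
move_arm --commands '[0.2,0,0,0,0.4,0,0,0,0.5,0,0,0,0.5,0,0,0,0.4,0,0,0,0.3,0,0,0,0.2,0,0,0,0.2,0,0,0,0.2,0,0,0,0.1,0,0,0,0,0,0,0]'

```text
time: 9.25
eef_pos: [0.6471, 0.0214, 0.0891]
tcp_rot: [0.407, 0.578, -0.407, 0.578]
contact_force: [-0.4, 0.4, -0.8]
opening: 0.743
```

```bash
python3 - <<'E'
from h import *
s=ctrl.get_state();print(s["time"],s["eef_pos"],s["contact_force"],s["opening"]*85.4)
print(go((.647,.0215,.0715),s))
E
```

```text
9.25 [0.64708473 0.02141792 0.08913725] [-0.38144147  0.37055036 -0.78414169] 63.47600567037985
[ 0.70549146 -0.00187672 -0.00411744]
```

Request:
move_arm --commands '[0.15,0,0,0,0.15,0,0,0,0.1,0,0,0,0.1,0,0,0,0.06,0,0,0,0.04,0,0,0,0.04,0,0,0,0,0,0,0]'

```text
time: 10.25
eef_pos: [0.6472, 0.0214, 0.0733]
tcp_rot: [0.407, 0.578, -0.407, 0.578]
contact_force: [-0.2, -0.7, -1.4]
opening: 0.742
```

```bash
python3 - <<'E'
from h import *
s=ctrl.get_state();print(s["time"],s["eef_pos"],s["contact_force"],s["opening"]*85.4)
s=ctrl.read_camera("side")
crop("s",s,180,100,100,120,5,"pics/s6.png")
E
```

```text
10.25 [0.6471652  0.02142627 0.07329343] [-0.24974381 -0.72913578 -1.39765461] 63.38828545202509
```

View pics/s6.png

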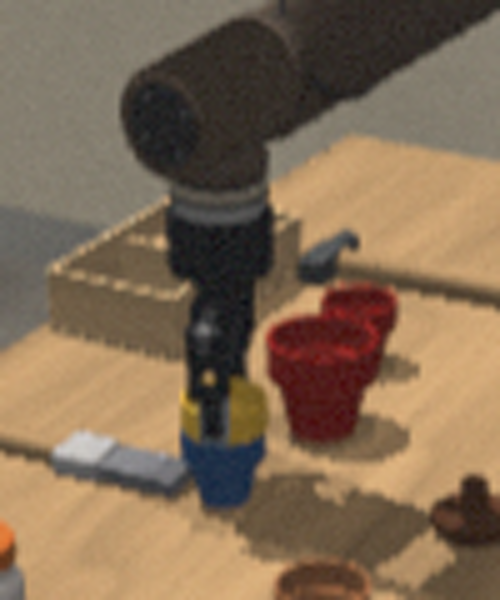

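Request:
move_arm --commands '[0.04,0,0,0,0.03,0,0,0,0,0,0,0]'

```text
time: 10.68
eef_pos: [0.6474, 0.0213, 0.072]
tcp_rot: [0.407, 0.578, -0.407, 0.578]
contact_force: [-0.4, -0.3, 1.1]
opening: 0.74
```

Request:
move_arm --commands '[0.02,0,0,0,0.02,0,0,0,0,0,0,0]'

```text
time: 11.05
eef_pos: [0.6478, 0.0214, 0.0719]
tcp_rot: [0.407, 0.578, -0.407, 0.579]
contact_force: [-1.5, 0.4, 5.5]
opening: 0.741
```

Request:
move_arm --commands '[0,0,0,0,0,0,0,0,0,0,0,0,0,0,0,0,0,0,0,0]' --jaw 78

```text
time: 11.68
eef_pos: [0.6471, 0.0214, 0.0705]
tcp_rot: [0.407, 0.578, -0.407, 0.578]
contact_force: [-0.7, 0.1, 0.4]
opening: 0.913
```

Request:
move_arm --commands '[-0.2,0,0,0,-0.5,0,0,0,-0.9,0,0,0,-0.9,0,0,0,-0.9,0,0,0,-0.5,0,0,0,0,0,0,0]' --jaw 80

```text
time: 12.55
eef_pos: [0.6481, 0.0213, 0.1704]
tcp_rot: [0.408, 0.577, -0.406, 0.579]
contact_force: [-0.2, 0.5, -0.2]
opening: 0.936
```

```bash
python3 - <<'E'
from h import *
s=ctrl.get_state();print(s["time"],s["eef_pos"],s["contact_force"],s["opening"]*85.4)
print(go((.667,-.2325,.17),s))
s=ctrl.read_camera("side")
crop("s",s,180,100,120,120,5,"pics/s7.png")
E
```

```text
12.55 [0.64811921 0.02130802 0.17038801] [-0.17348371  0.49426462 -0.17022963] 79.96551794671704
[ 0.02298568 -2.71135914  9.81265677]
```

View pics/s7.png

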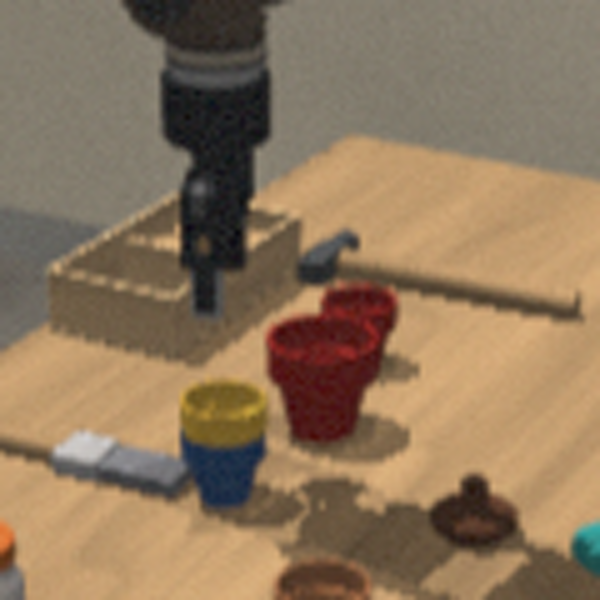

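Nested: yellow's collar sits flush on blue's rim at crop (223,440). There are two red cups in the top view, at (300,156) about 30 px across and at (340,148) about 21 px. The 21 px one matches the blue cup's width in the enlarged crop, so that is the red cup meant.

Request:
move_arm --commands '[0,-0.1,0.35,0,0,-0.18,0.65,0,0,-0.24,0.87,0,0,-0.24,0.87,0,0,-0.24,0.87,0,0,-0.24,0.87,0,0,-0.24,0.87,0,0,-0.24,0.87,0,0,-0.24,0.87,0,0,-0.24,0.87,0,0,-0.24,0.87,0,0,-0.2,0.6,0,0,-0.1,0.38,0,0,0,0,0,0,0,0,0]'

```text
time: 14.48
eef_pos: [0.6654, -0.2319, 0.168]
tcp_rot: [0.407, 0.578, -0.407, 0.578]
contact_force: [0.2, 0.6, 1.1]
opening: 0.939
```

```bash
python3 - <<'E'
from h import *
s=ctrl.get_state();print(s["time"],s["eef_pos"],s["contact_force"],s["opening"]*85.4)
print(go((.667,-.2325,.047),s))
s=ctrl.read_camera("side")
crop("s",s,200,60,120,120,5,"pics/s8.png")
print((proj("side",(.667,-.2325,.16))-[200,60])*5,(proj("side",(.667,-.2325,.06))-[200,60])*5)
E
```

```text
14.475 [ 0.66537323 -0.2319431   0.1680075 ] [0.2336482  0.62973488 1.0798611 ] 80.15160442463224
[4.84027572 0.05401871 0.04522898]
[257.47624566 386.01743191] [256.25238749 498.51296364]
```

View pics/s8.png

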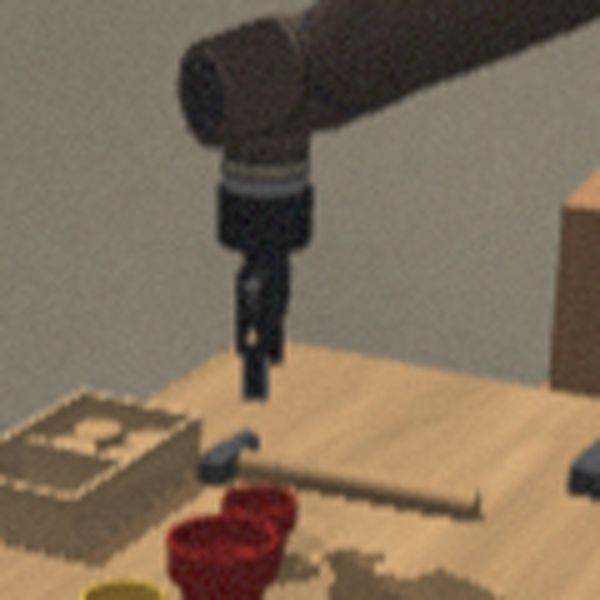

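```bash
python3 - <<'E'
from h import *
s=ctrl.read_camera("side");hsv=cv2.cvtColor(s,cv2.COLOR_RGB2HSV)
m=cv2.inRange(hsv,(0,150,30),(8,255,255))|cv2.inRange(hsv,(170,150,30),(180,255,255))
for r in range(155,176):
    x=np.where(m[r,225:275])[0]+225
    print(r,x.min() if len(x) else '',x.max() if len(x) else '',len(x))
for y in(.2325,.2315):
  for x in (.665,.667):
    print(x,y,[np.round(proj("side",(x+.032*a,-y+.032*b,.06)),1) for a,b in((.87,.49),(-.87,-.49))])
E
```

```text
155   0
156   0
157 248 254 5
158 246 257 12
159 245 258 14
160 245 258 14
161 245 258 14
162 244 257 14
163 241 258 18
164 237 257 21
165 234 257 24
166 234 256 23
167 233 256 24
168 234 255 22
169 234 255 22
170 234 255 22
171 234 255 22
172 234 255 22
173 234 254 21
174 234 254 21
175 235 254 20
0.665 0.2325 [array([244. , 159.8]), array([259.3, 159.8])]
0.667 0.2325 [array([243.6, 159.7]), array([258.9, 159.7])]
0.665 0.2315 [array([243.9, 159.9]), array([259.2, 159.9])]
0.667 0.2315 [array([243.5, 159.8]), array([258.8, 159.8])]
```

Request:
move_arm --commands '[0.3,0.03,0.02,0,0.7,0,0,0,0.9,0,0,0,0.9,0,0,0,0.8,0,0,0,0.6,0,0,0,0.4,0,0,0,0.2,0,0,0,0.04,0,0,0,0,0,0,0]'

```text
time: 15.82
eef_pos: [0.6667, -0.2331, 0.0479]
tcp_rot: [0.407, 0.578, -0.407, 0.579]
contact_force: [0.3, -0.6, 0.4]
opening: 0.941
```

Request:
move_arm --commands '[0,0,0,0,0,0,0,0,0,0,0,0,0,0,0,0,0,0,0,0]' --jaw 40 --force 40

```text
time: 16.45
eef_pos: [0.6671, -0.2332, 0.0484]
tcp_rot: [0.407, 0.577, -0.407, 0.579]
contact_force: [-0.2, 0.2, 5.6]
opening: 0.725
```

Request:
move_arm --commands '[-0.2,0,0,0,-0.4,0,0,0,-0.7,0,0,0,-0.9,0,0,0,-0.9,0,0,0,-0.9,0,0,0,-0.7,0,0,0,-0.4,0,0,0,-0.1,0,0,0,0,0,0,0]'

```text
time: 17.7
eef_pos: [0.6659, -0.2326, 0.1763]
tcp_rot: [0.407, 0.579, -0.407, 0.578]
contact_force: [-0.4, 0.4, -1.2]
opening: 0.725
```

```bash
python3 - <<'E'
from h import *
s=ctrl.get_state();print(s["time"],s["eef_pos"],s["contact_force"],s["opening"]*85.4)
print(go((.647,.0214,.18),s))
t=ctrl.read_camera("top");
s=ctrl.read_camera("side")
crop("s",s,200,60,120,120,5,"pics/s9.png")
b=[b for b in blobs(t,"yellow")]
for h,a,e in b:print(a,cen(h),onz("top",*cen(h),.076))
E
```

```text
17.7 [ 0.66588487 -0.23261429  0.17628963] [-0.35053688  0.36137809 -1.16636127] 61.87328171773893
[-0.14127325  2.71348079 -9.82073966]
396.5 (252.01218999579655, 150.17864649012188) [0.64783379 0.02209863 0.076     ]
```

View pics/s9.png

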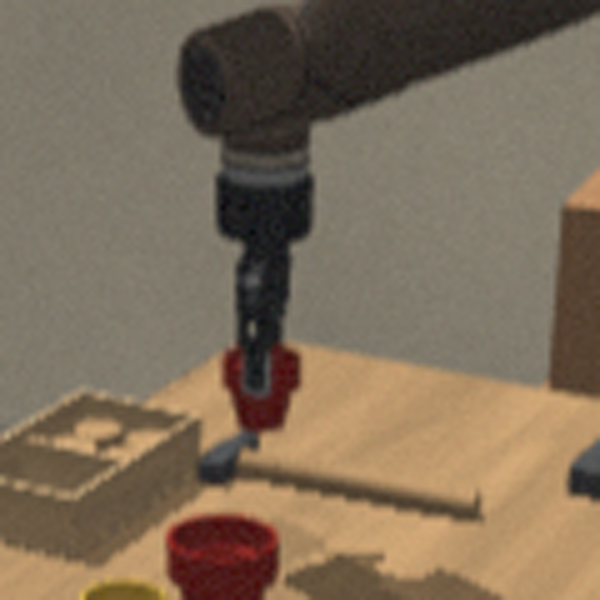

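Request:
move_arm --commands '[-0.14,0.1,-0.35,0,0,0.18,-0.65,0,0,0.24,-0.87,0,0,0.24,-0.87,0,0,0.24,-0.87,0,0,0.24,-0.87,0,0,0.24,-0.87,0,0,0.24,-0.87,0,0,0.24,-0.87,0,0,0.24,-0.87,0,0,0.24,-0.87,0,0,0.18,-0.6,0,0,0.1,-0.38,0,0,0.02,-0.01,0,0,0,0,0,0,0,0,0]'

```text
time: 19.8
eef_pos: [0.6481, 0.0207, 0.1806]
tcp_rot: [0.407, 0.578, -0.407, 0.578]
contact_force: [-1.2, 0.5, 0.3]
opening: 0.726
```

```bash
python3 - <<'E'
from h import *
s=ctrl.get_state();print(s["time"],s["eef_pos"],s["contact_force"],s["opening"]*85.4)
print(go((.647,.0214,.096),s))
s=ctrl.read_camera("side")
crop("s",s,180,100,120,120,5,"pics/s10.png")
E
```

```text
19.8 [0.64807826 0.02072933 0.18056644] [-1.15177296  0.54707576  0.25164108] 62.03948613704356
[ 3.38265334 -0.03151973 -0.04018041]
```

View pics/s10.png

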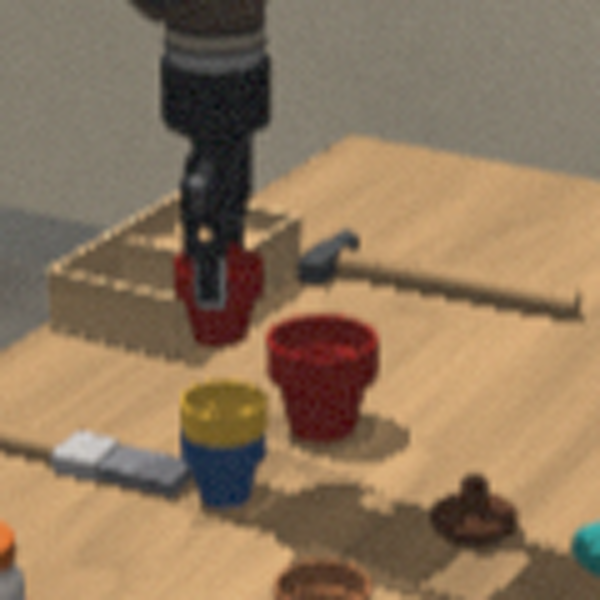

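Request:
move_arm --commands '[0.2,-0.1,-0.02,0,0.4,0,0,0,0.5,0,0,0,0.4,0,0,0,0.3,0,0,0,0.2,0,0,0,0.2,0,0,0,0.2,0,0,0,0.1,0,0,0,0,0,0,0]'

```text
time: 21.1
eef_pos: [0.6454, 0.0211, 0.1179]
tcp_rot: [0.407, 0.578, -0.407, 0.578]
contact_force: [-0.2, -0.4, 0.6]
opening: 0.726
```

```bash
python3 - <<'E'
from h import *
s=ctrl.get_state();print(s["time"],s["eef_pos"],s["contact_force"],s["opening"]*85.4)
print(go((.646,.0214,.096),s))
s=ctrl.read_camera("side")
crop("s",s,180,100,120,120,5,"pics/s11.png")
E
```

```text
21.1 [0.64535562 0.02106594 0.11787972] [-0.23094503 -0.39860992  0.55845553] 62.02160392990507
[ 0.87518146  0.02900862 -0.00375263]
```

View pics/s11.png

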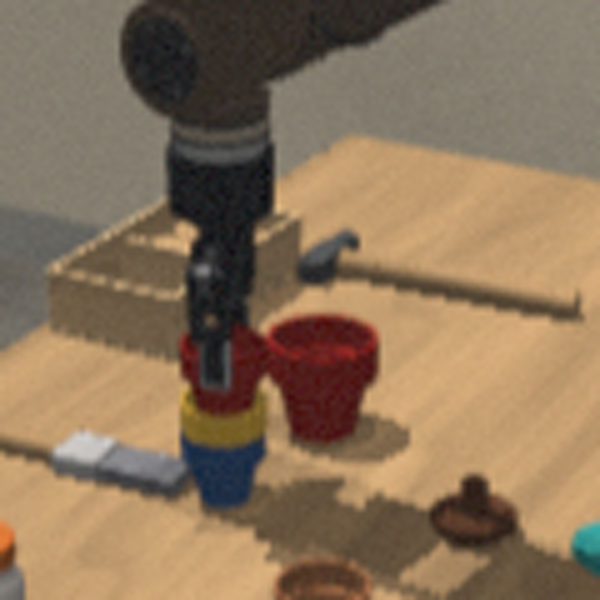

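Request:
move_arm --commands '[0.15,0,0,0,0.15,0,0,0,0.14,0,0,0,0.1,0,0,0,0.08,0,0,0,0.06,0,0,0,0.04,0,0,0,0,0,0,0]'

```text
time: 22.15
eef_pos: [0.6454, 0.021, 0.1001]
tcp_rot: [0.407, 0.578, -0.407, 0.578]
contact_force: [-1.1, 0.4, -1.2]
opening: 0.727
```

Request:
move_arm --commands '[0.04,0,0,0,0.04,0,0,0,0,0,0,0]'

```text
time: 22.52
eef_pos: [0.6454, 0.0211, 0.0979]
tcp_rot: [0.407, 0.578, -0.407, 0.578]
contact_force: [0.2, 0.1, -1.0]
opening: 0.727
```

Request:
move_arm --commands '[0.04,0,0,0,0.02,0,0,0,0,0,0,0]'

```text
time: 22.9
eef_pos: [0.6454, 0.0211, 0.0965]
tcp_rot: [0.407, 0.578, -0.407, 0.578]
contact_force: [-0.1, 0.6, -0.1]
opening: 0.724
```

Request:
move_arm --commands '[0.02,0,0,0,0.02,0,0,0,0,0,0,0]'

```text
time: 23.28
eef_pos: [0.6458, 0.0211, 0.0964]
tcp_rot: [0.407, 0.578, -0.407, 0.578]
contact_force: [-1.5, -0.0, 2.8]
opening: 0.724
```

Request:
move_arm --commands '[0,0,0,0,0,0,0,0,0,0,0,0,0,0,0,0,0,0,0,0]' --jaw 78

```text
time: 23.9
eef_pos: [0.6454, 0.021, 0.0955]
tcp_rot: [0.407, 0.578, -0.407, 0.578]
contact_force: [0.2, 0.3, 0.4]
opening: 0.91
```

Request:
move_arm --commands '[-0.2,0,0,0,-0.5,0,0,0,-0.9,0,0,0,-0.9,0,0,0,-0.9,0,0,0,-0.5,0,0,0,0,0,0,0]'

```text
time: 24.78
eef_pos: [0.6462, 0.021, 0.1949]
tcp_rot: [0.408, 0.577, -0.407, 0.579]
contact_force: [-0.4, 0.5, 0.3]
opening: 0.915
```

```bash
python3 - <<'E'
from h import *
s=ctrl.get_state();print(s["time"],s["eef_pos"],s["contact_force"],s["opening"]*85.4)
print(go((.4615,-.0213,.12),s))
s=ctrl.read_camera("side")
crop("s",s,180,100,120,120,5,"pics/s12.png")
E
```

```text
24.775 [0.64621216 0.02098061 0.19490952] [-0.43668618  0.45194379  0.27604927] 78.09865584517941
[ 2.97390733 -7.53455129 -0.90259656]
```

View pics/s12.png

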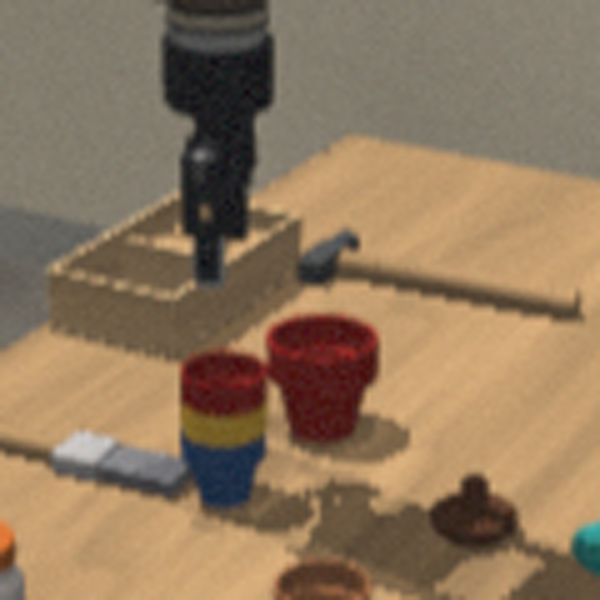

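Red is nested, with level rings at crop (223,385), (223,430) and (223,470). For the lid, dark brown is at top (266,219) and the turquoise look-alike at (268,257). Brown is the one meant, as the enlarged crop already showed.

Request:
move_arm --commands '[0,-0.4,-0.05,0,0,-0.8,-0.1,0,0.1,-0.9,-0.1,0,0.3,-0.9,-0.1,0,0.4,-0.9,-0.1,0,0.4,-0.9,-0.1,0,0.4,-0.9,-0.1,0,0.4,-0.8,-0.1,0,0.4,-0.6,-0.1,0,0.4,-0.33,-0.05,0,0.17,-0.1,0,0,0,0,0,0,0,0,0,0]' --jaw 50

```text
time: 26.45
eef_pos: [0.4613, -0.0213, 0.1193]
tcp_rot: [0.407, 0.578, -0.407, 0.579]
contact_force: [0.1, 0.5, -0.7]
opening: 0.585
```

```bash
python3 - <<'E'
from h import *
s=ctrl.get_state();print(s["time"],s["eef_pos"],s["contact_force"],s["opening"]*85.4)
print(go((.4615,-.0213,.035),s))
t=ctrl.read_camera("top")
crop("s",t,210,140,120,120,5,"pics/t13.png")
s=ctrl.read_camera("side")
crop("s",s,220,110,120,120,5,"pics/s13.png")
for z in(.018,.044,.11,.12):print(z,(proj("side",(.4615,-.0213,z))-[220,110])*5,proj("side",(.4615-.337*.03,-.0213+.94*.03,z)))
E
```

```text
26.45 [ 0.46134711 -0.02131194  0.1192754 ] [ 0.09123246  0.52097249 -0.66925012] 49.92224196102908
[ 3.37102022e+00  2.95112391e-03 -2.07076833e-04]
0.018 [271.03725278 459.49846355] [273.45845104 205.98488882]
0.044 [272.32829892 428.22057847] [273.71504172 199.65232074]
0.11 [275.70172322 346.49338524] [274.385843   183.09718019]
0.12 [276.22527585 333.80939326] [274.48999563 180.5267297 ]
```

View pics/s13.png

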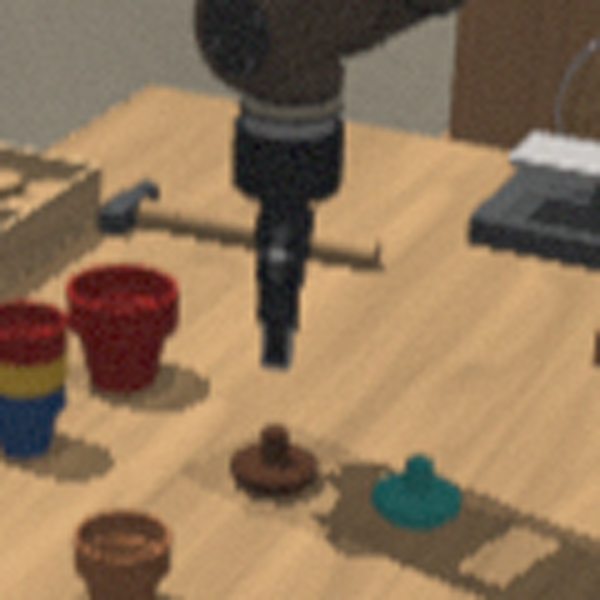

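View pics/t13.png

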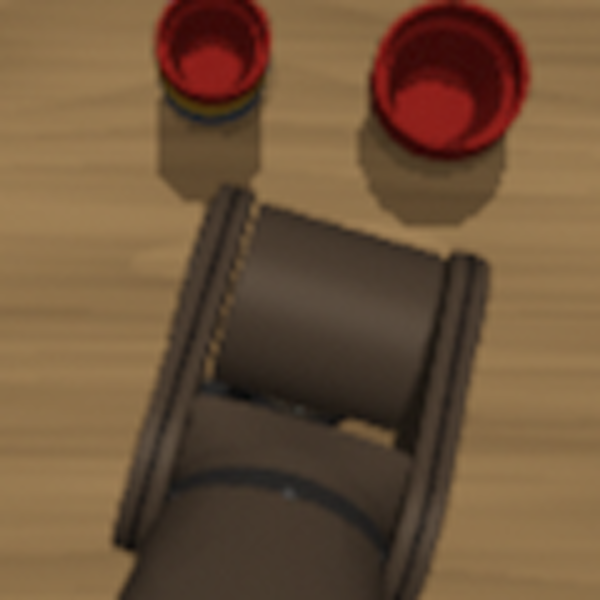

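Request:
move_arm --commands '[0.3,0,0,0,0.6,0,0,0,0.7,0,0,0,0.6,0,0,0,0.5,0,0,0,0.3,0,0,0,0.2,0,0,0,0.12,0,0,0,0,0,0,0]'

```text
time: 27.68
eef_pos: [0.4608, -0.0212, 0.036]
tcp_rot: [0.407, 0.578, -0.407, 0.578]
contact_force: [-1.0, 0.6, 0.4]
opening: 0.584
```

Request:
move_arm --commands '[0,0,0,0,0,0,0,0,0,0,0,0,0,0,0,0,0,0,0,0,0,0,0,0]' --jaw 5 --force 40

```text
time: 28.42
eef_pos: [0.4612, -0.0213, 0.0364]
tcp_rot: [0.407, 0.578, -0.407, 0.579]
contact_force: [-0.8, -0.6, 5.3]
opening: 0.216
```

```bash
python3 - <<'E'
from h import *
s=ctrl.get_state();print(s["time"],s["eef_pos"],s["contact_force"],s["opening"]*85.4)
s=ctrl.read_camera("side")
crop("s",s,220,110,120,120,5,"pics/s14.png")
E
```

```text
28.425 [ 0.46116521 -0.02134891  0.03635625] [-0.79101991 -0.64018062  5.34591952] 18.444156520374204
```

View pics/s14.png

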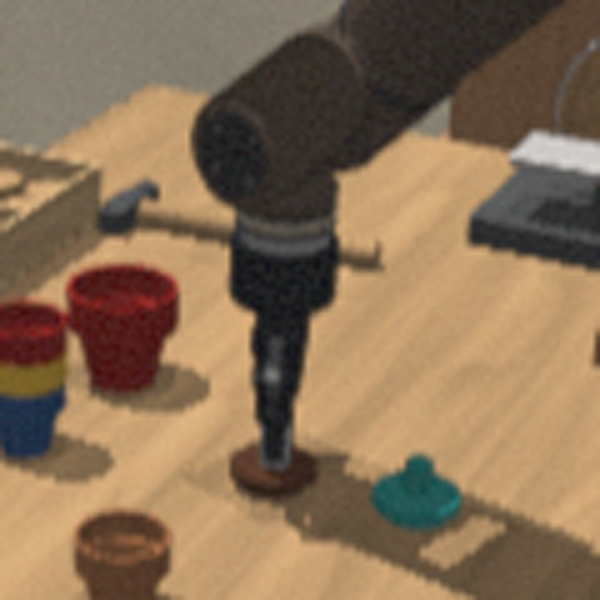

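Request:
move_arm --commands '[-0.2,0,0,0,-0.4,0,0,0,-0.8,0,0,0,-0.9,0,0,0,-0.9,0,0,0,-0.9,0,0,0,-0.9,0,0,0,-0.8,0,0,0,-0.4,0,0,0,-0.2,0,0,0,0,0,0,0]'

```text
time: 29.85
eef_pos: [0.4604, -0.0212, 0.1956]
tcp_rot: [0.407, 0.578, -0.407, 0.578]
contact_force: [-0.5, 0.8, -0.4]
opening: 0.215
```

```bash
python3 - <<'E'
from h import *
s=ctrl.get_state();print(s["time"],s["eef_pos"],s["contact_force"],s["opening"]*85.4)
t=ctrl.read_camera("top")
for h,a,e in blobs(t,"red"):print(a,cen(h),e[1],onz("top",*cen(h),.102))
print(go((.647,.0215,.19),s))
s=ctrl.read_camera("side")
crop("s",s,220,80,120,120,5,"pics/s15.png")
E
```

```text
29.85 [ 0.4604283  -0.02116464  0.19556324] [-0.52412783  0.77107341 -0.37570934] 18.354387105829776
744.5 (299.35594358629953, 155.6001790911126) (29.50961685180664, 31.219148635864258) [ 0.62795177 -0.10716215  0.102     ]
391.5 (252.37249893571732, 148.40698169433801) (21.503843307495117, 22.544099807739258) [0.64547323 0.0216098  0.102     ]
[0.21977352 7.60142983 0.90901874]
```

View pics/s15.png

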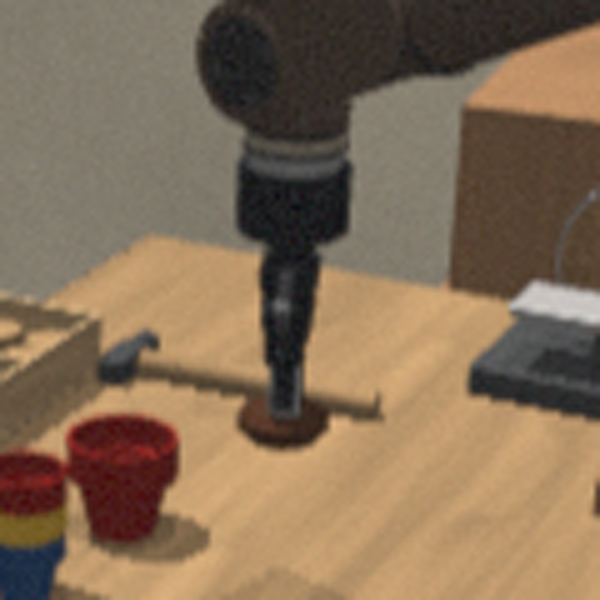

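Request:
move_arm --commands '[0,0.3,0.04,0,0,0.6,0.07,0,0,0.8,0.1,0,0,0.9,0.11,0,0,0.9,0.11,0,0,0.9,0.11,0,0,0.9,0.11,0,0,0.8,0.09,0,0,0.7,0.08,0,0,0.5,0.06,0,0,0.2,0.03,0,0,0.06,0,0,0,0,0,0,0,0,0,0]'

```text
time: 31.7
eef_pos: [0.6459, 0.021, 0.1959]
tcp_rot: [0.407, 0.578, -0.407, 0.578]
contact_force: [-0.4, 0.5, 0.8]
opening: 0.218
```

```bash
python3 - <<'E'
from h import *
s=ctrl.get_state();print(s["time"],s["eef_pos"],s["contact_force"],s["opening"]*85.4)
print(go((.6465,.0215,.1362),s))
s=ctrl.read_camera("side")
crop("s",s,180,100,120,120,5,"pics/s16.png")
E
```

```text
31.7 [0.64592005 0.02099567 0.19594929] [-0.35411697  0.45031632  0.76480675] 18.578616867830434
[ 2.38997002  0.02875898 -0.01118184]
```

View pics/s16.png

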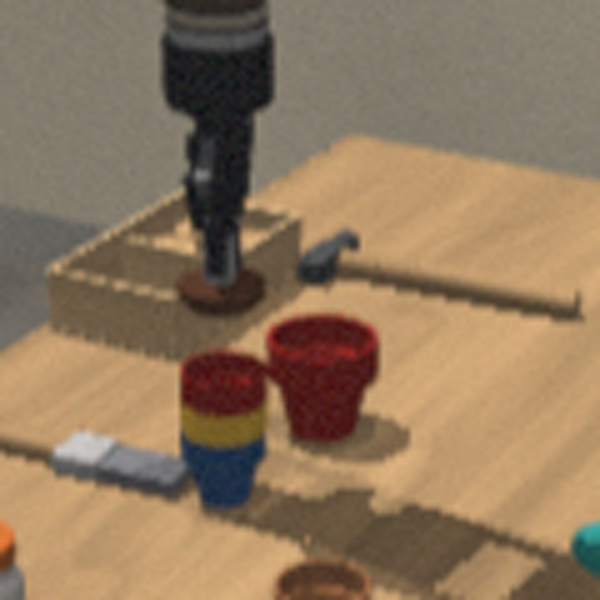

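Request:
move_arm --commands '[0.2,0.01,0,0,0.4,0,0,0,0.4,0,0,0,0.4,0,0,0,0.3,0,0,0,0.15,0,0,0,0.05,0,0,0,0,0,0,0]'

```text
time: 32.75
eef_pos: [0.6467, 0.0211, 0.1486]
tcp_rot: [0.407, 0.578, -0.407, 0.578]
contact_force: [-0.6, -1.0, -0.5]
opening: 0.215
```

```bash
python3 - <<'E'
from h import *
s=ctrl.get_state();print(s["time"],s["eef_pos"],s["contact_force"],s["opening"]*85.4)
print(go((.6465,.0215,.1362),s))
s=ctrl.read_camera("side")
crop("s",s,195,140,60,60,10,"pics/s17.png")
t=ctrl.read_camera("top")
crop("s",t,210,100,80,80,7,"pics/t17.png")
E
```

```text
32.75 [0.64667458 0.02111212 0.14861789] [-0.55633718 -0.95313925 -0.47203812] 18.353785443902776
[ 0.49671047 -0.00157462 -0.01709634]
```

View pics/s17.png

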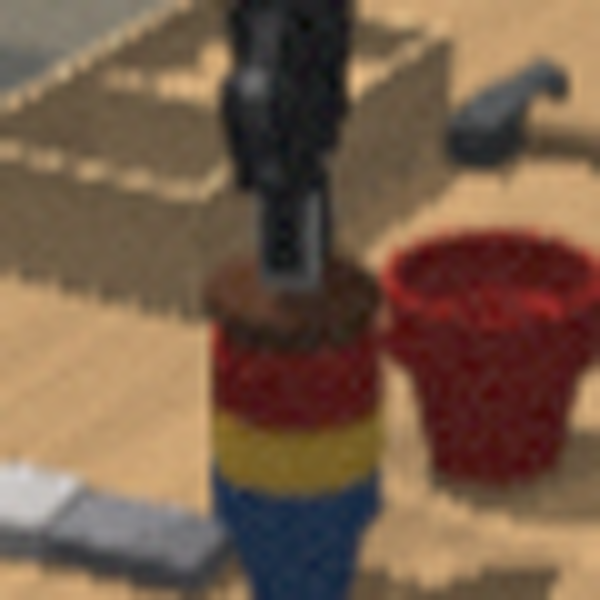

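View pics/t17.png

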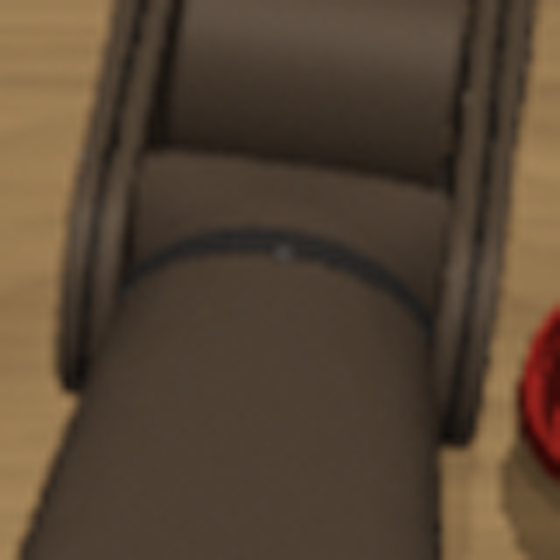

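Request:
move_arm --commands '[0,-0.05,0,0,0.06,0,0,0,0.06,0,0,0,0.04,0,0,0,0.04,0,0,0,0.02,0,0,0,0,0,0,0]'

```text
time: 33.72
eef_pos: [0.6453, 0.0208, 0.1428]
tcp_rot: [0.407, 0.578, -0.407, 0.578]
contact_force: [-0.4, -0.3, -0.1]
opening: 0.219
```

Request:
move_arm --commands '[0.04,0,0,0,0.04,0,0,0,0.02,0,0,0,0,0,0,0]'

```text
time: 34.22
eef_pos: [0.6453, 0.0207, 0.1403]
tcp_rot: [0.407, 0.578, -0.407, 0.578]
contact_force: [0.3, -1.0, -0.7]
opening: 0.217
```

Below the rim height without contact, so the spigot has entered.

Request:
move_arm --commands '[0.04,0,0,0,0.04,0,0,0,0.02,0,0,0,0,0,0,0]'

```text
time: 34.72
eef_pos: [0.6453, 0.0207, 0.1377]
tcp_rot: [0.407, 0.578, -0.407, 0.578]
contact_force: [0.2, 0.3, -0.4]
opening: 0.211
```

Request:
move_arm --commands '[0.02,0,0,0,0.02,0,0,0,0.02,0,0,0,0,0,0,0]'

```text
time: 35.22
eef_pos: [0.6454, 0.0207, 0.1364]
tcp_rot: [0.407, 0.578, -0.407, 0.578]
contact_force: [-0.0, 0.6, 0.6]
opening: 0.217
```

Request:
move_arm --commands '[0.02,0,0,0,0.01,0,0,0,0,0,0,0]'

```text
time: 35.6
eef_pos: [0.6457, 0.0208, 0.1364]
tcp_rot: [0.407, 0.578, -0.407, 0.578]
contact_force: [-1.0, 1.3, 3.2]
opening: 0.219
```

```bash
python3 - <<'E'
from h import *
s=ctrl.read_camera("side")
crop("s",s,195,140,60,60,10,"pics/s18.png")
E
```

```text
(no output)
```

View pics/s18.png

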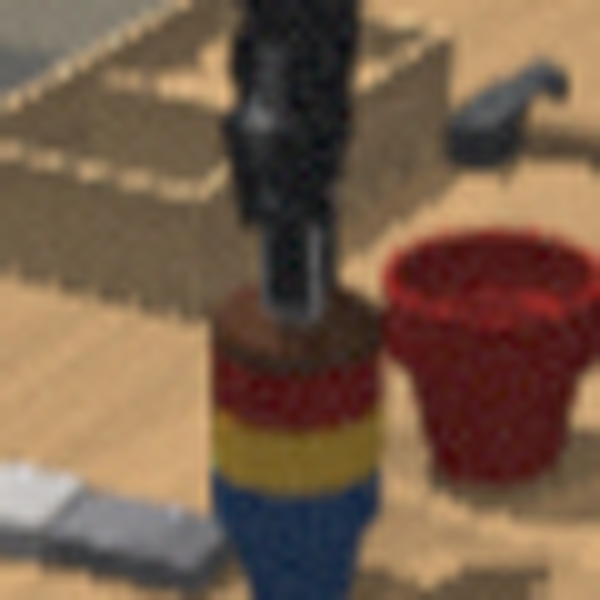

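The lid lies level, flush and centred (disc at crop (297,320)), and contact came at the expected height. Releasing.

Request:
move_arm --commands '[0,0,0,0,0,0,0,0,0,0,0,0,0,0,0,0,0,0,0,0]' --jaw 45

```text
time: 36.28
eef_pos: [0.6453, 0.0207, 0.1355]
tcp_rot: [0.407, 0.578, -0.407, 0.578]
contact_force: [0.4, -0.1, -0.3]
opening: 0.524
```

Request:
move_arm --commands '[-0.2,0,0,0,-0.5,0,0,0,-0.9,0,0,0,-0.9,0,0,0,-0.9,0,0,0,0,-0.6,0,0,0,-0.9,0,0,0,-0.9,0,0,0,-0.9,0,0,0,-0.9,0,0,0,-0.9,0,0,0,-0.9,0,0,0,-0.5,0,0,0,0,0,0,0,0,0,0]'

```text
time: 38.15
eef_pos: [0.4926, -0.034, 0.2206]
tcp_rot: [0.407, 0.578, -0.407, 0.578]
contact_force: [0.5, -0.2, 0.6]
opening: 0.527
```

```bash
python3 - <<'E'
from h import *
s=ctrl.get_state();print(s["time"],s["eef_pos"],s["contact_force"],s["opening"]*85.4)
s=ctrl.read_camera("side");t=ctrl.read_camera("top")
A=cv2.resize(s[130:210,180:260],None,fx=5,fy=5,interpolation=cv2.INTER_CUBIC)
B=cv2.resize(t[110:190,210:290],None,fx=5,fy=5,interpolation=cv2.INTER_CUBIC)
cv2.imwrite("pics/fin.png",cv2.cvtColor(np.hstack([A,B]),cv2.COLOR_RGB2BGR))
cv2.imwrite("pics/fint.png",cv2.cvtColor(t,cv2.COLOR_RGB2BGR))
E
```

```text
38.15 [ 0.49260202 -0.03402687  0.22061394] [ 0.50488553 -0.23668647  0.5572964 ] 44.96478443054264
```

View pics/fin.png

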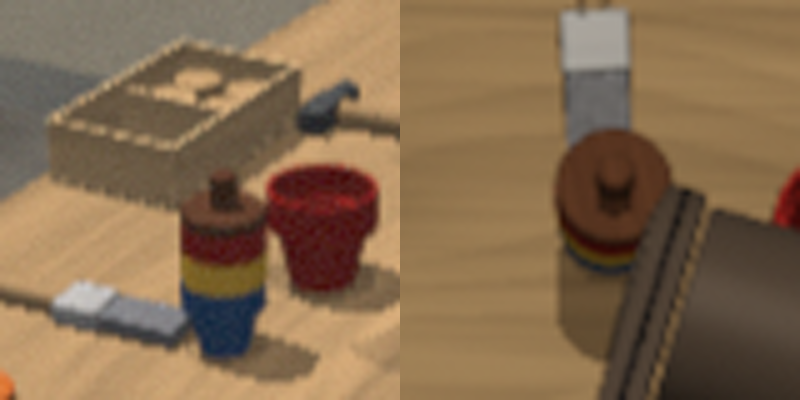

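View pics/fint.png

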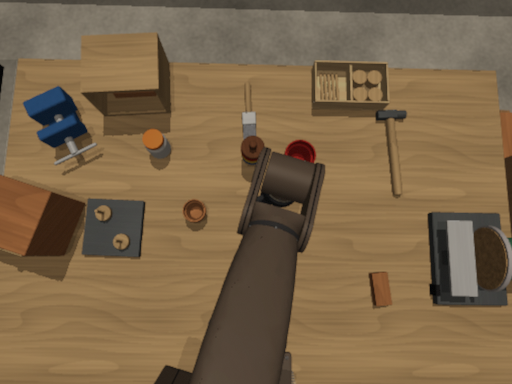

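The stack stands straight with level rings: lid at side crop (223,205), red at (223,240), yellow at (223,275) and blue at (223,320). The bystanders visible in the top view look unmoved. Handing in.

```bash
python3 -c "
from plant import ctrl
print(ctrl.sign_off())"
```

```text
the job is handed in; nothing more can be done
None
```

I nested the yellow cup in the blue one, put the smaller red cup (the size that matches blue) in the yellow, set the dark brown lid on top, and handed the job in at about 38 s of the 72 s.

- **Seating:** every piece touched down within about 1 mm of its expected seated height. The highest wrist reading at the end of any lowering step was about 5.5 N.
- **Final pictures:** both cameras show an upright, level, centred stack. In the final top view the bare cup, wheels, jar, hammer, offcut and brush look unmoved by eye, and the gripper is clear of everything.
- **Small disagreements:** the red cup looked 2–3 mm off-centre in the side view and the lid about 1–2 mm. I corrected both before lowering them. The lid's centring along the side camera's line of sight was seen only in the last top picture, and I did not measure it.

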